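# Eject the finned filter cartridge from its push-push gate

## Robot

A 7-joint arm with a two-finger parallel gripper is mounted at the origin on the work surface. World frame = base frame: x ahead of the robot, y to its left, z up, the work surface at z = 0. Lengths are in m, angles in rad, forces in N, time in s.
With the tool pointing down it reaches from about 0.425 to 0.975 m from the base axis. Payload 16.7 kg.
Tool frame: the origin (TCP) lies between the finger pads; the fingertips stand 25 mm ahead of it and the grasp point (between the pads) lies 6 mm ahead of it; z points along the fingers, y is the line along which they close (so a half turn about z gives the same grasp; the last joint's range is limited). The gripper opens to 85 mm and grips with 20 to 120 N. Pads are 22 mm wide; open, the fingers measure 114 mm over their backs; the gripper's body (76 mm by 85 mm) begins 54 mm behind the grasp point. The pads swing forward as they close: fully open they stand 13 mm farther back than shut.
Start: joints at [-1.446, 0.426, 0.074, 1.606, -0.034, 1.111, -0.067], TCP at [0.183, 0.65, 0.256] pointing down, gripper open.
Joint ranges: [-2.85, 2.85], [-0.5, 2.14], [-1.23, 1.37], [0.21, 2.46], [-1.02, 4.16], [0.16, 2.05], [-2.73, 2.73]. Speed limits (rad/s): [1.89, 1.89, 2.39, 2.39, 3.01, 3.01, 3.01].

## Interface

Orientations are given as [roll, pitch, yaw] about the fixed x, y, z axes, in that order (R = Rz(yaw) Ry(pitch) Rx(roll)).
In Python, from station import manip gives the robot as it stands.
- The arm moves only by the shell command python3 -m pendant 'ROWS' [OPENING]. ROWS is JSON, a list of rows, each an object of numbers: "tx", "ty", "tz": the shift along the tool's x, y, z in mm; "roll": the turn about the tool's z in rad. In form: [{"tx": .., "ty": .., "tz": .., "roll": ..}, ...]. A call has 1 to 5 rows; each row shifts and turns the commanded pose from where the row before left it, along the tool's axes as they then stand; what a row does not reach is not made up. A row lasts 1/10 s, in which the tool goes at most 50 mm and 8.59 degrees, less where a joint would pass 70% of its speed; a pose out of reach is approached as far as the arm can. A call with a gripper value outside its range is refused whole. OPENING is the closure, from 0 (fully open) to 1 (shut), set as the call begins (- or left out, the last holds). The fingers move at their own pace and stop on an object; the grip force is fixed at half the most. Time passes only in rows, so rows that do not move let the fingers close. It gives the time, the measured TCP pose, the force, the opening and the grip force at its end, in the units of the state.
- manip.sense(): the state, without advancing time (a new reading comes with each control period).
- manip.grab_frame(name): name is "side" or "top" or "wrist"; returns a dict with "image" (400x640x3 uint8, red, green, blue), "fx", "fy", "cx", "cy" (pixels), "position" and "rotation" of the camera in the world. Camera axes: x right, y up, looking along -z (the intrinsics and any distortion apply to the point x, -y, -z); pixel columns grow to the right and rows downward; lengths in m; the calibration is good to about 2 mm. A picture is of the moment at which its call begins. There is no depth.
- manip.close_job(): hands the job in; it is judged then, once.
The state is a dict: "t": time; "joint_positions": joint angles; "qvel": joint speeds; "effort": joint torques, N m; "tcp_pos": TCP position; "tcp_rot": TCP orientation; "ft_force": force on the tool from outside, world axes, zero at the start; "wrist_torque": the same for the moment, N m; "opening": finger opening in m; "grip_force": force on a finger pad.
Only numpy, scipy, OpenCV 4.12 (cv2) and the standard library are available. Lean on these libraries where they do the work, as an engineer would, in place of code of your own. Each camera call takes 0.05 s, during which the arm holds its last target. There are 200 camera calls.

## Task

Take the filter cartridge with the flat fin out of its gate: press it deeper until its push-push latch lets go, let it spring up and draw it out, then set it down gently, upright, in the open aluminium tray. Leave the cartridge with the round knob latched in the other gate.

Things in the scene. Friction and masses are not known exactly. Their poses are not given: they have to be found in the camera images.
- fin_filter: Black filter cartridge, 78 mm tall, 90 g: block 40 (x) x 26 (y) x 34 mm, on it a flat fin 24 (x) x 12 (y) mm, z = 34 to 78 mm. Origin: centre of underside. It starts upright in a grey gate (90 x 80 mm, flat top 80 mm above the table, same axes), underside 32 mm above the table, so the fin stands 30 mm proud with free space around it. The bay guides it; it is out when raised 48 mm above latched.
- fin_lift (a joint): Height (m) of the sprung lifter under the finned cartridge: 0 latched, negative pressed. Pulling does not unlatch. Pressing takes 5 to 8 N; the latch lets go for good 4 to 7 mm down, firm stop at 10 mm (-0.010). When the press is eased it pushes the cartridge up to 20 mm above latched (0.020), damped, in about 0.3 s; the cartridge is then loose.
- knob_filter: The cartridge to leave alone: same block, material and height, in an identical gate of its own, but with a round upright knob of 24 mm diameter, z = 34 to 78 mm, in place of the fin. Origin: centre of underside.
- tray_in (a point): Centre of the inner floor of the empty open aluminium tray, fixed to the table: outside 150 (x) x 130 (y) x 22 mm tall, walls 5 mm, inner floor 140 x 120 mm, 5 mm above the table. Axes along the tray's sides.

How it is judged:
On the way, in this order (a step that is already met when the one before it is completed fails the run):
1. the finned cartridge is pressed at least 3 mm deeper than latched (value of joint fin_lift below -0.003 m), for 0.02 s.
2. its latch has let go and the lifter has sprung up at least 15 mm (value of joint fin_lift above 0.015 m), for 0.05 s.
At the end, for the whole second after the job is handed in: The finned cartridge stands on the tray's floor inside the walls (origin within 60 mm in x and 50 mm in y of the tray's centre, within 6 mm of the floor's height), upright to within 0.15 rad, at rest; the knobbed cartridge is within 8 mm of where it started (x of fin_filter in the frame of tray_in between -0.06 and 0.06 m and y of fin_filter in the frame of tray_in between -0.05 and 0.05 m and z of fin_filter in the frame of tray_in between -0.006 and 0.006 m and angle between fin_filter's own z axis and vertical below 0.15 rad and linear speed of fin_filter below 0.02 m/s and distance of knob_filter from where it was at the start of the episode below 0.008 m); the robot touches nothing.
It fails at once if the knobbed cartridge is moved by more than 8 mm (its latch tripped) (distance of knob_filter from where it was at the start of the episode above 0.008 m).
It fails at once if the finned cartridge is dropped near the tray: falling free faster than 0.7 m/s (a drop of about 25 mm) (linear speed of fin_filter above 0.7 m/s and contact force between the fingers and fin_filter below 0.05 N and horizontal distance between fin_filter and tray_in below 0.15 m).
It also fails if it takes over 38 s, if anything falls off the work surface, if the arm or the gripper's body presses on something with over 40 N, if the wrist force passes 120 N, or if a joint passes its speed limit or range.

## Working session

There is one attempt and no reset: what is moved stays moved. The work goes in short steps, Python scripts to look and compute and a shell command to move; the robot and the scene stay as the last step left them, time stands still between calls to the robot, and variables do not carry over. Pictures are saved under pics/ and viewed, at most 10 in all, crops included, and the job is handed in when it is done.

```bash
mkdir -p pics; python3 - <<'E'
from station import manip
import cv2,json,numpy as np
s=manip.sense();print({k:np.round(s[k],3).tolist() for k in('t','tcp_pos','tcp_rot','opening','ft_force')})
for n in("top","side"):
    f=manip.grab_frame(n);cv2.imwrite(f"pics/{n}0.png",f["image"][:,:,::-1])
    print(n,{k:np.round(f[k],4).tolist() for k in f if k!="image"})
E
```

```text
{'t': 0.0, 'tcp_pos': [0.183, 0.649, 0.256], 'tcp_rot': [-3.14, 0.0, 2.867], 'opening': 0.085, 'ft_force': [-1.238, 0.435, -0.576]}
top {'fx': 457.8827, 'fy': 457.8827, 'cx': 324.5237, 'cy': 192.1896, 'position': [0.443, -0.0121, 0.8705], 'rotation': [0.1324, 0.0115, -1.5776]}
side {'fx': 448.241, 'fy': 448.241, 'cx': 314.1515, 'cy': 197.6011, 'position': [0.4867, 0.5752, 0.5974], 'rotation': [0.8062, 0.015, -3.0263]}
```

View pics/top0.png

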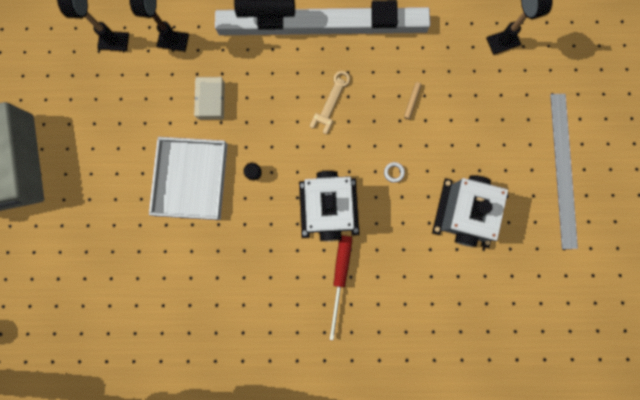

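View pics/side0.png

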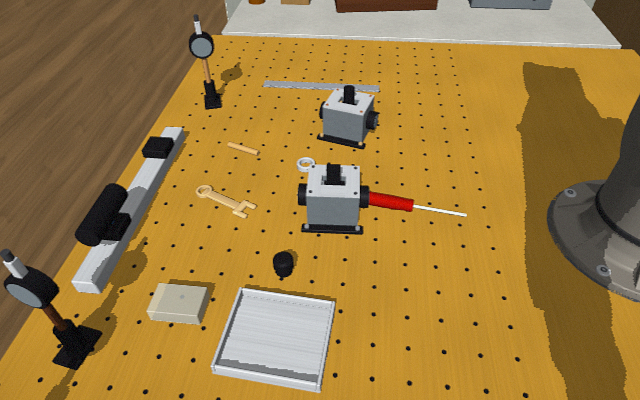

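The top view shows two grey gates at about (329,203) and (480,208), and the tray at (188,178). The side view has the gates at (334,195) and (348,115). I'll zoom in to tell fin from knob, and measure the tops.

```bash
cat > h.py <<'E'
import cv2,numpy as np
from scipy.spatial.transform import Rotation as R
from station import manip
def ray(f,px,z):
    px=np.atleast_2d(px).astype(float)
    d=np.c_[(px[:,0]-f["cx"])/f["fx"],-(px[:,1]-f["cy"])/f["fy"],-np.ones(len(px))]
    rot=np.array(f["rotation"]);M=rot if rot.ndim==2 else R.from_euler("xyz",rot).as_matrix()
    d=d@M.T;p=np.array(f["position"])
    return (p+d*((z-p[2])/d[:,2])[:,None])[:,:2]
def face(f,mask,z,box):
    m=np.zeros_like(mask);x0,y0,x1,y1=box;m[y0:y1,x0:x1]=mask[y0:y1,x0:x1]
    c=max(cv2.findContours(m,cv2.RETR_EXTERNAL,cv2.CHAIN_APPROX_NONE)[0],key=cv2.contourArea)
    w=ray(f,c[:,0]+0.0,z)
    (cx,cy),s,a=cv2.minAreaRect((w*1000).astype(np.float32))
    return np.round([cx,cy,*s,a],1)
E
python3 - <<'E'
from h import *
f=manip.grab_frame("top");im=f["image"];hsv=cv2.cvtColor(im,cv2.COLOR_RGB2HSV)
m=((hsv[...,1]<50)&(hsv[...,2]>150)).astype(np.uint8)
for n,z,b in(("gateA",.08,(285,160,370,250)),("gateB",.08,(425,165,520,255)),("tray",.022,(140,125,240,230))):print(n,face(f,m,z,b))
dk=(im.max(2)<70).astype(np.uint8)
for n,b in(("A",(312,188,347,222)),("B",(466,190,500,228))):print(n,face(f,dk,.11,b))
g=manip.grab_frame("side")["image"]
o=np.hstack([cv2.resize(im[165:255,290:390],(400,360),interpolation=2),cv2.resize(im[165:255,420:520],(400,360),interpolation=2)])
p=cv2.resize(g[70:170,280:480],(400,200),interpolation=2);q=cv2.resize(g[150:250,280:480],(400,200),interpolation=2)
cv2.imwrite("pics/z.png",np.vstack([o,np.hstack([q,p])])[:,:,::-1])
E
```

```text
gateA [529.1 -10.3  90.8  79.6   2.7]
gateB [ 518.1 -270.7   81.6   91.1   74.7]
tray [586.6 256.2 129.  150.3  85.9]
A [525.3 -11.4  23.4  35.3  89.7]
B [ 513.5 -264.3   30.8   35.1   75.3]
```

View pics/z.png

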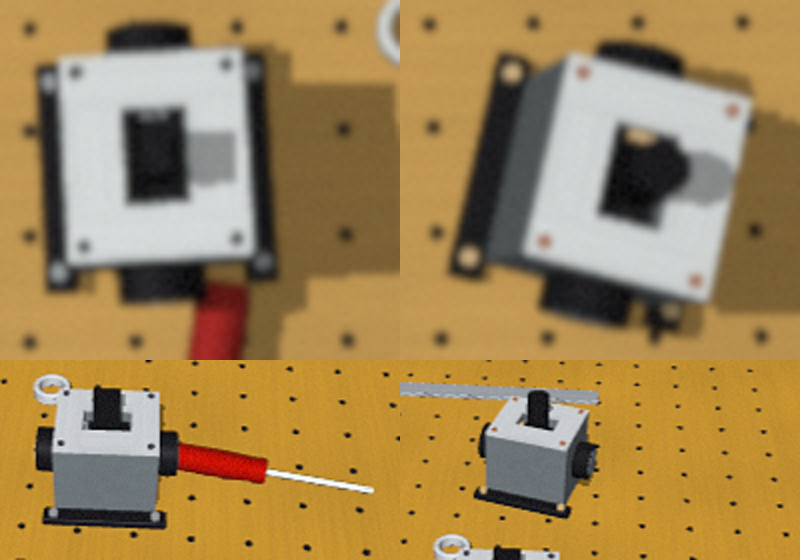

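The square shadow shows that gate A, at (329,203), holds the fin; gate B holds the round knob. Fin gate: (529,-10) mm, yaw 2.7°. Tray: (587,256), yaw -4°. I'll swing over with the fingers shut.

```bash
for i in 1; do :; done
python3 -m pendant '[{"tx":-32,"ty":-34},{"tx":-32,"ty":-34},{"tx":-32,"ty":-34},{"tx":-32,"ty":-34},{"tx":-32,"ty":-34}]' 1
python3 -m pendant '[{"tx":-32,"ty":-34},{"tx":-32,"ty":-34},{"tx":-32,"ty":-34},{"tx":-32,"ty":-34},{"tx":-32,"ty":-34}]'
python3 -m pendant '[{"tx":-32,"ty":-34},{"tx":-32,"ty":-34},{"tx":-32,"ty":-34},{"tx":-32,"ty":-34},{"tx":-32,"ty":-34}]'
python3 -m pendant '[{"roll":-0.107},{"roll":-0.107},{"roll":-0.107},{"tz":0},{"tz":0}]'
```

```text
schema error: expected keys tx, ty, tz, roll
schema error: expected keys tx, ty, tz, roll
schema error: expected keys tx, ty, tz, roll
schema error: expected keys tx, ty, tz, roll
```

All keys are required.

```bash
python3 -m pendant '[{"tx":-32,"ty":-34,"tz":0,"roll":0},{"tx":-32,"ty":-34,"tz":0,"roll":0},{"tx":-32,"ty":-34,"tz":0,"roll":0},{"tx":-32,"ty":-34,"tz":0,"roll":0},{"tx":-32,"ty":-34,"tz":0,"roll":0}]' 1
python3 -m pendant '[{"tx":-32,"ty":-34,"tz":0,"roll":0},{"tx":-32,"ty":-34,"tz":0,"roll":0},{"tx":-32,"ty":-34,"tz":0,"roll":0},{"tx":-32,"ty":-34,"tz":0,"roll":0},{"tx":-32,"ty":-34,"tz":0,"roll":0}]'
python3 -m pendant '[{"tx":-32,"ty":-34,"tz":0,"roll":0},{"tx":-32,"ty":-34,"tz":0,"roll":0},{"tx":-32,"ty":-34,"tz":0,"roll":0},{"tx":-32,"ty":-34,"tz":0,"roll":0},{"tx":-32,"ty":-34,"tz":0,"roll":0}]'
python3 -m pendant '[{"tx":0,"ty":0,"tz":0,"roll":-0.107},{"tx":0,"ty":0,"tz":0,"roll":-0.107},{"tx":0,"ty":0,"tz":0,"roll":-0.107},{"tx":0,"ty":0,"tz":0,"roll":0},{"tx":0,"ty":0,"tz":0,"roll":0}]'
```

```text
t: 0.7
tcp_pos: [0.2916, 0.4407, 0.2562]
tcp_rot: [3.142, -0.0, 2.867]
ft_force: [1.2, -0.4, -0.0]
opening: 0.0123
grip_force: 0.0
t: 1.2
tcp_pos: [0.3994, 0.2337, 0.2565]
tcp_rot: [3.141, 0.0, 2.867]
ft_force: [1.6, 0.8, 0.2]
opening: -0.0003
grip_force: 0.0
t: 1.7
tcp_pos: [0.5073, 0.0267, 0.2566]
tcp_rot: [3.141, 0.0, 2.867]
ft_force: [0.8, 0.4, 0.1]
opening: -0.0
grip_force: 0.0
t: 2.2
tcp_pos: [0.5067, 0.0285, 0.2563]
tcp_rot: [3.142, -0.0, -3.099]
ft_force: [0.4, -0.2, 0.3]
opening: -0.0001
grip_force: 0.0
```

```bash
python3 -m pendant '[{"tx":-10,"ty":-20,"tz":10,"roll":0},{"tx":-10,"ty":-20,"tz":20,"roll":0},{"tx":0,"ty":0,"tz":20,"roll":0},{"tx":0,"ty":0,"tz":0,"roll":0},{"tx":0,"ty":0,"tz":0,"roll":0}]'
python3 - <<'E'
from h import *
f=manip.grab_frame("wrist");cv2.imwrite("pics/w1.png",f["image"][:,:,::-1]);print(f["position"],f["rotation"],manip.sense()["tcp_pos"])
im=f["image"];hsv=cv2.cvtColor(im,cv2.COLOR_RGB2HSV)
m=((hsv[...,1]<50)&(hsv[...,2]>150)).astype(np.uint8)
print(face(f,m,.08,(0,0,640,400)))
E
```

```text
t: 2.7
tcp_pos: [0.5284, -0.0103, 0.2066]
tcp_rot: [-3.141, -0.001, -3.097]
ft_force: [-0.1, 0.4, -0.0]
opening: -0.0001
grip_force: 0.0
[ 0.44505363 -0.01422606  0.32442506] [-3.31602264e-01  9.61475799e-04  1.61536388e+00] [ 0.52877616 -0.01009731  0.20708411]
[558.4 204.3 103.1 115.3  86. ]
```

View pics/w1.png

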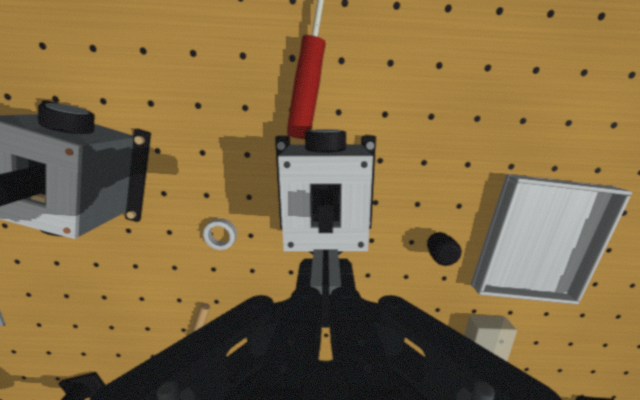

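The wrist view shows the fin gate top at about (326,198), with the fin in it and the shut fingers lined up at (326,260). The mask picked the tray, so I'll restrict it to the gate.

```bash
python3 - <<'E'
from h import *
f=manip.grab_frame("wrist")
im=f["image"];hsv=cv2.cvtColor(im,cv2.COLOR_RGB2HSV)
m=((hsv[...,1]<50)&(hsv[...,2]>140)).astype(np.uint8)
print(face(f,m,.08,(265,125,395,252)), ray(f,[[318,206],[334,206]],.11)*1000)
E
```

```text
[530.8 -10.6  89.6  79.9   2.6] [[520.87071482 -16.60571996]
 [520.29444115  -3.94107333]]
```

```bash
python3 -m pendant '[{"tx":-1,"ty":0,"tz":22,"roll":0},{"tx":0,"ty":0,"tz":22,"roll":0},{"tx":0,"ty":0,"tz":16,"roll":0},{"tx":0,"ty":0,"tz":4,"roll":0},{"tx":0,"ty":0,"tz":0,"roll":0}]'
python3 -m pendant '[{"tx":0,"ty":0,"tz":3,"roll":0},{"tx":0,"ty":0,"tz":3,"roll":0},{"tx":0,"ty":0,"tz":3,"roll":0},{"tx":0,"ty":0,"tz":2,"roll":0},{"tx":0,"ty":0,"tz":0,"roll":0}]'
```

```text
t: 3.3
tcp_pos: [0.5297, -0.0102, 0.1428]
tcp_rot: [3.142, 0.0, -3.095]
ft_force: [-0.9, 0.2, 1.9]
opening: -0.0001
grip_force: 0.0
t: 3.8
tcp_pos: [0.5297, -0.0105, 0.1315]
tcp_rot: [3.141, 0.0, -3.096]
ft_force: [-1.8, -0.4, 6.2]
opening: -0.0
grip_force: 3.1
```

```bash
python3 -m pendant '[{"tx":0,"ty":0,"tz":2,"roll":0},{"tx":0,"ty":0,"tz":2,"roll":0},{"tx":0,"ty":0,"tz":1,"roll":0},{"tx":0,"ty":0,"tz":0,"roll":0},{"tx":0,"ty":0,"tz":0,"roll":0}]'
```

```text
t: 4.3
tcp_pos: [0.5298, -0.0105, 0.1267]
tcp_rot: [3.141, 0.0, -3.096]
ft_force: [-1.8, 0.8, 7.0]
opening: 0.0002
grip_force: 3.5
```

```bash
python3 -m pendant '[{"tx":0,"ty":0,"tz":1,"roll":0},{"tx":0,"ty":0,"tz":0,"roll":0},{"tx":0,"ty":0,"tz":-6,"roll":0},{"tx":0,"ty":0,"tz":-8,"roll":0},{"tx":0,"ty":0,"tz":-8,"roll":0}]'
python3 -m pendant '[{"tx":0,"ty":0,"tz":-8,"roll":0},{"tx":0,"ty":0,"tz":-15,"roll":0},{"tx":0,"ty":0,"tz":-15,"roll":0},{"tx":0,"ty":0,"tz":0,"roll":0},{"tx":0,"ty":0,"tz":0,"roll":0}]'
python3 -m pendant '[{"tx":0,"ty":0,"tz":0,"roll":0},{"tx":0,"ty":0,"tz":0,"roll":0},{"tx":0,"ty":0,"tz":0,"roll":0},{"tx":0,"ty":0,"tz":0,"roll":0},{"tx":0,"ty":0,"tz":0,"roll":0}]' 0.3
python3 - <<'E'
from h import *
f=manip.grab_frame("side")["image"];g=manip.grab_frame("wrist")["image"]
cv2.imwrite("pics/s2.png",np.hstack([cv2.resize(f[100:260,240:440],(400,320)),cv2.resize(g[120:280,226:426],(400,320))])[:,:,::-1])
E
```

```text
t: 4.8
tcp_pos: [0.5296, -0.0105, 0.1481]
tcp_rot: [-3.142, 0.0, -3.096]
ft_force: [-1.1, 0.2, 0.8]
opening: -0.0001
grip_force: 0.8
t: 5.3
tcp_pos: [0.5296, -0.0103, 0.1856]
tcp_rot: [3.141, 0.001, -3.095]
ft_force: [0.7, 0.4, 0.9]
opening: 0.0003
grip_force: 0.0
t: 5.8
tcp_pos: [0.5295, -0.0105, 0.1852]
tcp_rot: [-3.141, -0.0, -3.095]
ft_force: [0.4, 0.0, 0.2]
opening: 0.0599
grip_force: 0.0
```

View pics/s2.png

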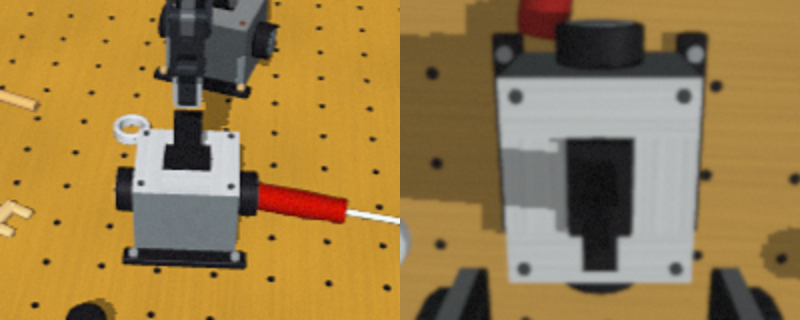

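The cartridge has sprung up: the block top now shows above the gate in the side crop around (188,155). The wrist crop has the fin centred between the open fingers. Next I lower and grip.

```bash
python3 -m pendant '[{"tx":0,"ty":0,"tz":16,"roll":0},{"tx":0,"ty":0,"tz":20,"roll":0},{"tx":0,"ty":0,"tz":20,"roll":0},{"tx":0,"ty":0,"tz":9,"roll":0},{"tx":0,"ty":0,"tz":0,"roll":0}]'
python3 -m pendant '[{"tx":0,"ty":0,"tz":0,"roll":0},{"tx":0,"ty":0,"tz":0,"roll":0},{"tx":0,"ty":0,"tz":0,"roll":0},{"tx":0,"ty":0,"tz":0,"roll":0},{"tx":0,"ty":0,"tz":0,"roll":0}]' 1
python3 -m pendant '[{"tx":0,"ty":0,"tz":0,"roll":0},{"tx":0,"ty":0,"tz":0,"roll":0},{"tx":0,"ty":0,"tz":0,"roll":0},{"tx":0,"ty":0,"tz":-5,"roll":0},{"tx":0,"ty":0,"tz":-5,"roll":0}]'
```

```text
t: 6.4
tcp_pos: [0.529, -0.0106, 0.1194]
tcp_rot: [-3.141, -0.002, -3.096]
ft_force: [-0.0, 0.8, -0.2]
opening: 0.0597
grip_force: 0.0
t: 6.9
tcp_pos: [0.5299, -0.0104, 0.1208]
tcp_rot: [3.141, 0.001, -3.095]
ft_force: [0.9, 0.3, 3.7]
opening: 0.0113
grip_force: 61.0
t: 7.4
tcp_pos: [0.5291, -0.0106, 0.1304]
tcp_rot: [-3.141, -0.001, -3.096]
ft_force: [0.2, -0.2, -0.9]
opening: 0.0108
grip_force: 60.7
```

```bash
python3 -m pendant '[{"tx":0,"ty":0,"tz":-10,"roll":0},{"tx":0,"ty":0,"tz":-15,"roll":0},{"tx":0,"ty":0,"tz":-15,"roll":0},{"tx":0,"ty":0,"tz":-15,"roll":0},{"tx":0,"ty":0,"tz":0,"roll":0}]'
python3 -m pendant '[{"tx":-5,"ty":15,"tz":0,"roll":0},{"tx":-8,"ty":30,"tz":0,"roll":0},{"tx":-8,"ty":30,"tz":0,"roll":0},{"tx":-8,"ty":30,"tz":0,"roll":0},{"tx":-8,"ty":30,"tz":0,"roll":0}]'
python3 -m pendant '[{"tx":-8,"ty":30,"tz":0,"roll":0},{"tx":-8,"ty":30,"tz":0,"roll":0},{"tx":-8,"ty":30,"tz":0,"roll":0},{"tx":-6,"ty":25,"tz":0,"roll":0},{"tx":-3,"ty":13,"tz":0,"roll":0}]'
python3 -m pendant '[{"tx":0,"ty":0,"tz":0,"roll":0},{"tx":0,"ty":0,"tz":0,"roll":0}]'
python3 - <<'E'
from h import *
f=manip.grab_frame("side")["image"];g=manip.grab_frame("wrist")["image"]
cv2.imwrite("pics/s3.png",np.hstack([cv2.resize(f,(480,300)),cv2.resize(g[100:300,210:420],(315,300))])[:,:,::-1])
E
```

```text
t: 7.9
tcp_pos: [0.5304, -0.0105, 0.1875]
tcp_rot: [3.141, 0.003, -3.096]
ft_force: [1.0, 0.2, -1.0]
opening: 0.0111
grip_force: 60.6
t: 8.4
tcp_pos: [0.5601, 0.1282, 0.1846]
tcp_rot: [-3.141, -0.001, -3.095]
ft_force: [-0.1, 0.3, -0.3]
opening: 0.0116
grip_force: 60.5
t: 8.9
tcp_pos: [0.5867, 0.2588, 0.1842]
tcp_rot: [-3.142, -0.001, -3.092]
ft_force: [-0.7, -0.4, -0.7]
opening: 0.0113
grip_force: 60.5
t: 9.1
tcp_pos: [0.5871, 0.2546, 0.1848]
tcp_rot: [-3.141, -0.001, -3.096]
ft_force: [-0.0, -0.3, 0.0]
opening: 0.0111
grip_force: 60.5
```

View pics/s3.png

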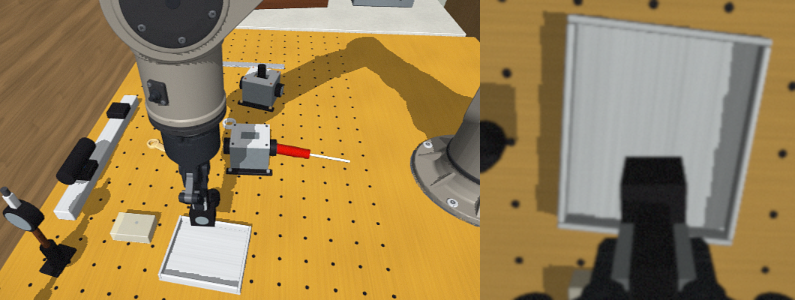

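The cartridge is held upright above the tray; the side view shows it at (203,215) and the knob cartridge still in its gate. I'll lower it.

```bash
python3 -m pendant '[{"tx":0,"ty":0,"tz":20,"roll":0},{"tx":0,"ty":0,"tz":30,"roll":0},{"tx":0,"ty":0,"tz":30,"roll":0},{"tx":0,"ty":0,"tz":18,"roll":0},{"tx":0,"ty":0,"tz":0,"roll":0}]'
python3 -m pendant '[{"tx":0,"ty":0,"tz":3,"roll":0},{"tx":0,"ty":0,"tz":3,"roll":0},{"tx":0,"ty":0,"tz":3,"roll":0},{"tx":0,"ty":0,"tz":3,"roll":0},{"tx":0,"ty":0,"tz":0,"roll":0}]'
```

```text
t: 9.7
tcp_pos: [0.5861, 0.2537, 0.0851]
tcp_rot: [-3.139, -0.003, -3.097]
ft_force: [-0.9, -0.2, -0.0]
opening: 0.0108
grip_force: 60.5
t: 10.2
tcp_pos: [0.5873, 0.2555, 0.0752]
tcp_rot: [-3.142, -0.0, -3.095]
ft_force: [-0.1, -0.5, -1.1]
opening: 0.0113
grip_force: 60.5
```

```bash
python3 -m pendant '[{"tx":0,"ty":0,"tz":1,"roll":0},{"tx":0,"ty":0,"tz":1,"roll":0},{"tx":0,"ty":0,"tz":0,"roll":0},{"tx":0,"ty":0,"tz":0,"roll":0}]'
```

```text
t: 10.6
tcp_pos: [0.5875, 0.2556, 0.0742]
tcp_rot: [3.141, 0.0, -3.095]
ft_force: [-3.9, -1.3, 11.8]
opening: 0.011
grip_force: 62.4
```

It is on the floor (12 N). I'll release and rise.

```bash
python3 -m pendant '[{"tx":0,"ty":0,"tz":-1,"roll":0},{"tx":0,"ty":0,"tz":0,"roll":0},{"tx":0,"ty":0,"tz":0,"roll":0},{"tx":0,"ty":0,"tz":0,"roll":0},{"tx":0,"ty":0,"tz":0,"roll":0}]' 0.4
python3 -m pendant '[{"tx":0,"ty":0,"tz":-10,"roll":0},{"tx":0,"ty":0,"tz":-25,"roll":0},{"tx":0,"ty":0,"tz":-30,"roll":0},{"tx":0,"ty":0,"tz":-30,"roll":0},{"tx":0,"ty":0,"tz":-20,"roll":0}]'
python3 -m pendant '[{"tx":0,"ty":0,"tz":0,"roll":0},{"tx":0,"ty":0,"tz":0,"roll":0},{"tx":0,"ty":0,"tz":0,"roll":0}]'
python3 - <<'E'
from h import *
f=manip.grab_frame("side")["image"];g=manip.grab_frame("wrist")["image"]
cv2.imwrite("pics/s4.png",np.hstack([cv2.resize(f,(480,300)),cv2.resize(g[100:300,210:420],(315,300))])[:,:,::-1])
E
```

```text
t: 11.1
tcp_pos: [0.5873, 0.2555, 0.0742]
tcp_rot: [-3.141, -0.0, -3.095]
ft_force: [0.1, -0.1, -0.1]
opening: 0.0515
grip_force: 0.0
t: 11.6
tcp_pos: [0.5879, 0.2555, 0.1922]
tcp_rot: [3.141, 0.002, -3.096]
ft_force: [-0.0, -0.4, -0.1]
opening: 0.0516
grip_force: 0.0
t: 11.9
tcp_pos: [0.5869, 0.2553, 0.1887]
tcp_rot: [-3.141, -0.001, -3.095]
ft_force: [0.1, -0.5, 0.1]
opening: 0.0514
grip_force: 0.0
```

View pics/s4.png

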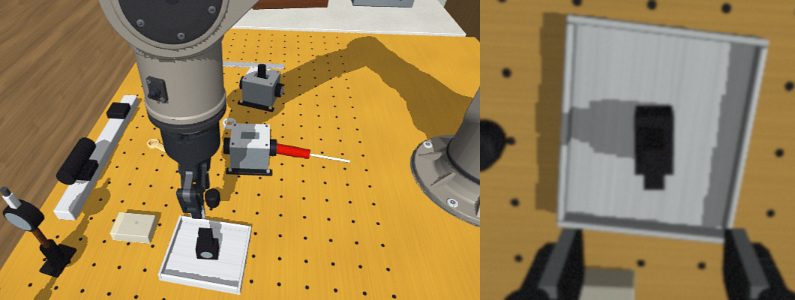

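The cartridge stands upright mid-tray, at (207,243) in the side view and (655,140) in the wrist crop, with the gripper clear.

```bash
python3 -c "
from station import manip;print(manip.close_job())"
```

```text
the job is handed in; nothing more can be done
None
```

I handed the job in at about 12 s: the finned cartridge is unlatched and standing upright near the middle of the tray, the knobbed one was never touched, and the gripper is clear of everything. No verdict came back from the judge.

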